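# Wedge back the sprung catch and lift the tube block out of the shaking incubator

## Robot

A 6-joint arm with a two-finger parallel gripper is mounted at the origin on the work surface. World frame = base frame: x ahead of the robot, y to its left, z up, the work surface at z = 0. Lengths are in m, angles in degrees, forces in N, time in s.
With the tool pointing down it reaches from about 0.35 to 0.975 m from the base axis. Payload 17.4 kg.
Tool frame: the origin (TCP) lies between the finger pads; the fingertips stand 17 mm ahead of it and the grasp point (between the pads) lies 2 mm behind it; z points along the fingers, y is the line along which they close (so a half turn about z gives the same grasp; the last joint's range is limited). The gripper opens to 85 mm and grips with 20 to 120 N. Pads are 22 mm wide; open, the fingers measure 114 mm over their backs; the gripper's body (76 mm by 85 mm) begins 54 mm behind the grasp point. The pads swing forward as they close: fully open they stand 13 mm farther back than shut.
Start: joints at [71.287, 6.646, 82.598, -0, 90.757, -2.166], TCP at [0.192, 0.647, 0.248] pointing down, gripper open.
Joint ranges: [-162.19, 162.19], [-47.58, 125.68], [4.15, 143.07], [-65.23, 245.23], [0.69, 171.88], [-170.13, 170.13]. Speed limits (degrees/s): [108.29, 108.29, 127.2, 180, 180, 180].

## Interface

Orientations are given as [roll, pitch, yaw] about the fixed x, y, z axes, in that order (R = Rz(yaw) Ry(pitch) Rx(roll)).
In Python, from bench import sense, optics, sign_off gives the robot as it stands. The module is installed in compiled form; this text tells all that it offers.
- The arm moves only by the tool step_arm, never from a script. Its argument "targets" is a list of rows, each an object with "delta_pos": the shift along the world's x, y, z in m, a list of three; "twist": the turn, a rotation vector about the world's x, y, z in degrees, a list of three; "gripper": the closure, from -1 (fully open) to 1 (shut). A call has 1 to 12 rows; each row shifts and turns the commanded pose from where the row before left it; what a row does not reach is not made up. A row lasts 1/12 s, in which the tool goes at most 41.7 mm and 7.16 degrees, less where a joint would pass 70% of its speed; a pose out of reach is approached as far as the arm can. A call is refused whole if a number of a shift passes 0.0417 or a number of a turn 7.16, either way. A call with a gripper value outside its range is refused whole. The fingers move at their own pace and stop on an object; "force" is the grip in N (left out, the last holds). Time passes only in rows, so rows that do not move let the fingers close. It gives the time, the measured TCP pose, the force, the opening and the grip force at its end, in the units of the state.
- sense(): the state, without advancing time (a new reading comes with each control period).
- optics.read_camera(name): name is "scene" or "top"; returns a dict with "pixels" (420x560x3 uint8, blue, green, red), "range_z" (420x560 float32, m along the optical axis (not along the pixel's ray), 0 where there is no reading), "camera_matrix" (3x3 intrinsics, pixels), "k1" (the pictures are not rectified: a ray, as slopes to the right and down, at radius r is drawn at 1 + k1 r^2 times it, then the intrinsics apply), "R" (3x3) and "t" (3): a world point X has camera coordinates R X + t. Camera axes: x right, y down, z forward; pixel columns grow to the right and rows downward; lengths in m; the calibration is good to about 2 mm. A picture is of the moment at which its call begins.
- sign_off(): hands the job in; it is judged then, once.
The state is a dict: "clock": time; "joints": joint angles; "qd": joint speeds; "joint_torque": joint torques, N m; "tool_pos": TCP position; "eef_rot": TCP orientation; "force": force on the tool from outside, world axes, zero at the start; "moment": the same for the moment, N m; "width": opening from 0.0 (shut) to 1.0 (fully open); "grasp_force": force on a finger pad.
Only numpy, scipy, OpenCV 4.12 (cv2) and the standard library are available. Lean on these libraries where they do the work, as an engineer would, in place of code of your own. Each camera call takes 0.05 s, during which the arm holds its last target. There are 200 camera calls.

## Task

Take the wedge from the pen stand and push it down between the incubator's rear wall and the thumb tab of its sprung catch, so that it stays there on its own and holds the catch back. Then lift the tube block straight out by its T-shaped handle, never dragging it against the catch, and set it down gently and upright in the middle of the cork mat. Leave the wedge holding the catch back for the next block, keep the block's tubes upright all the way, and do not disturb the other things on the bench.

Things in the scene. Friction and masses are not known exactly. Their poses are not given: they have to be found in the camera images.
- wedge_mid (a point): Centre of the loose grey plastic wedge, 50 mm above its tip: 100 mm long, 30 mm wide (its y), 20 mm thick (its x), about 55 g. It stands thin end down in the pen stand's slot, z up to the blunt end. The lowest 30 mm taper on both broad faces from 20 mm thick to a 3 mm tip; above that the faces are parallel. A half turn about z makes no difference.
- wedge: The same wedge; origin at the middle of its tip, axes as at its centre.
- slot (a point): Centre of the mouth of the wedge's slot (22 mm along x, 32 mm along y, 47 mm deep) in the top of the fixed white pen stand, 84 x 104 mm and 50 mm high; the upper 53 mm of the wedge stand clear. z is up. Three fixed pens, up to 126 mm above the bench, stand in a row along y, 42 mm to the +x side of the slot.
- incubator: White shaking incubator for the tube block, fixed, 250 (x) by 180 mm (y); origin under its middle, on the bench; z up. Sloping control panel on its -x side, then the block's well (78 by 100 mm, its middle at x = -10 mm, floor 38 mm, walls' top 104 mm above the bench); behind its 12 mm rear wall, on a lower deck on the +x side, the sprung catch.
- gap (a point): Place for the wedge, between the well's rear wall and the catch's thumb tab: where the middle of its tip rests when fully home, on the catch's plate 58 mm above the bench. Axes as the incubator's; the wedge goes in from above, thickness along x, width along y. The wall's flat outer face is 10 mm to -x, its top 46 mm above. Fully home the wedge's face is against the wall.
- catch_tab (a point): Middle of the upright thumb tab of the steel sprung catch, 36 mm above the gap point; axes as the incubator's; moves with the catch. The tab is 44 mm wide (y), 4 mm thick; closed, it stands 7 mm behind the rear wall. Above this point its top flares outwards to a mouth 17 mm wide, 49 mm above the gap point. A wedge pushed down between drives it to +x.
- catch (a joint): Travel of the catch, m, to +x out of the well. 0 closed: its nose lies 6 mm over the rear edge of the block's foot, 2 mm above it, and locks the block in. Block free beyond 0.008; stop at 0.018. The spring shuts it with 2.4 N at 0, rising 1.5 N per 10 mm. Pressing the wedge home takes about 10 to 20 N; fully home it holds the catch at 0.013.
- block_handle (a point): Middle of the bar of the tube block's T-shaped lifting handle. The black bar is 14 mm thick and 64 mm long along x, on an upright 10 mm stem; its centre is 97 mm above the block's underside, over its middle. z is up.
- block: Aluminium tube block, loose, 0.5 to 0.9 kg; origin at the centre of its underside. Foot 74 (x) by 96 (y) by 12 mm high, body 54 by 90 mm, top 55 mm above the underside, microtubes 8 mm proud of it. It sits in the incubator's well with 2 mm of play on every side; the foot's rear edge is under the catch's nose.
- mat_top (a point): Centre of the top face of the cork mat: fixed, 150 (x) by 170 mm (y), 8 mm thick; z up.
- tube_rack: Red plastic test-tube rack, loose, 100 x 190 mm, 65 mm high, to be left alone; origin at the centre of its underside.
- dishes: Two stacked Petri dishes, loose, 92 mm across, 30 mm high, to be left alone; origin at the centre of the underside.
- jar: White jar with a blue cap, loose, 84 mm across, 125 mm high, to be left alone; origin at the centre of its underside.
Things that resemble listed ones, but are neither listed nor needed, are in the scene too. Of the things shaped like the wedge, the grey one is meant.

How it is judged:
By the outcome, as a careful person would: the job done as asked, in the order asked, and still so for the second after the job is handed in, with the robot touching nothing.
It also fails if it takes over 64 s, if anything falls off the work surface, if the arm or the gripper's body presses on something with over 40 N, if the wrist force passes 120 N, or if a joint passes its speed limit or range.

## Working session

There is one attempt and no reset: what is moved stays moved. The work goes in short steps, Python scripts to look and compute and a tool call to move; the robot and the scene stay as the last step left them, time stands still between calls to the robot, and variables do not carry over. Pictures are saved under pics/ and viewed, at most 10 in all, crops included, and the job is handed in when it is done.

Besides the shell and the picture viewer there is one more tool, called after "Emit:" as name(argument=value, ...) on one line, values as JSON. step_arm: Moves the arm, as the interface text tells. Its arguments: {"type":"object","properties":{"targets":{"type":"array","items":{"type":"object","properties":{"delta_pos":{"type":"array","items":{"type":"number"}},"twist":{"type":"array","items":{"type":"number"}},"gripper":{"type":"number"}}}},"force":{"type":"number"}},"required":["targets"]}

```bash
mkdir -p pics
cat > h.py <<'E'
import numpy as np, cv2
from bench import sense, optics
def grab(n):
    c=optics.read_camera(n); return c
def cloud(c):
    K=c["camera_matrix"];k=c["k1"];h,w=c["range_z"].shape
    u,v=np.meshgrid(np.arange(w),np.arange(h))
    d=np.array([k,0,0,0,0.])
    # radial: drawn = s*(1+k1 r^2) -> invert
    p=cv2.undistortPointsIter(np.stack([u,v],-1).reshape(-1,1,2).astype(np.float64),K,d,None,None,(3,50,1e-10)).reshape(h,w,2)
    z=c["range_z"].astype(float)
    X=np.dstack([p[...,0]*z,p[...,1]*z,z])
    W=(X-c["t"].reshape(3))@c["R"]
    W[z<=0]=np.nan
    return W
E
python3 - <<'E'
from h import *
for n in("scene","top"):
    c=grab(n);cv2.imwrite(f"pics/{n}0.png",c["pixels"]);W=cloud(c);np.savez(f"{n}0.npz",W=W,px=c["pixels"])
    print(n,c["k1"],c["camera_matrix"].ravel(),"cam at",-c["R"].T@c["t"].reshape(3),c["R"])
print(sense())
E
```

```text
scene 0.0344354875519338 [418.12459606   0.         286.91957447   0.         418.12459606
 207.56373437   0.           0.           1.        ] cam at [ 0.83962569 -0.65309304  0.8239969 ] [[ 0.87033294  0.49239207  0.00840409]
 [ 0.35430583 -0.61422215 -0.70512306]
 [-0.34203502  0.61666944 -0.70903515]]
top -0.15840678909692418 [521.78517345   0.         270.42617817   0.         521.78517345
 221.86515203   0.           0.           1.        ] cam at [ 0.31082204 -0.05744143  1.56013566] [[ 0.00994132 -0.99986755 -0.01288646]
 [-0.991504   -0.00818504 -0.1298184 ]
 [ 0.12969573  0.01406754 -0.99145404]]
{'clock': 0.1, 'joints': array([ 7.12886821e+01,  6.67214488e+00,  8.26302564e+01,  7.48150725e-04,
        9.07567737e+01, -2.16520438e+00]), 'qd': array([-0.03531069, -0.09177318, -0.07582626, -0.04900716,  0.00690049,
       -0.04939634]), 'joint_torque': array([ 1.64786241e-03, -7.33660054e+01, -6.33795691e+01,  5.90819946e-05,
        5.21798749e-03,  1.97689008e-05]), 'tool_pos': array([0.19218394, 0.64691375, 0.24764496]), 'eef_rot': array([-1.79940896e+02, -2.98324450e-03,  1.63453894e+02]), 'force': array([-0.345466  ,  0.595455  , -1.00205702]), 'moment': array([0.00334387, 0.03596562, 0.01798448]), 'grasp_force': 0.0, 'width': 0.9988635254109268}
```

View pics/top0.png

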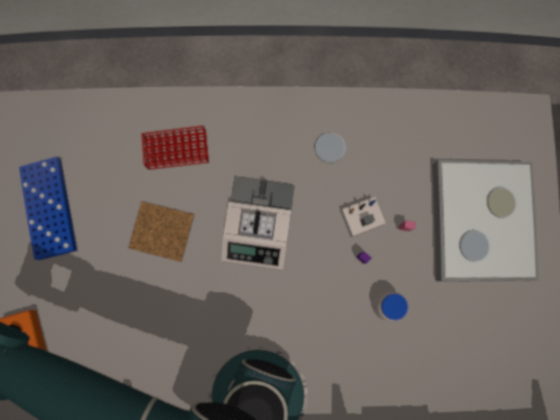

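View pics/scene0.png

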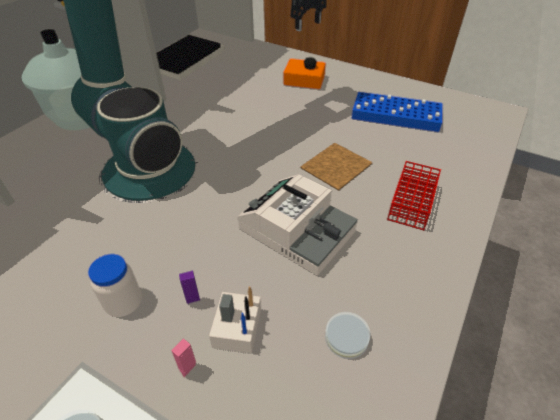

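The top view shows the mat at (162,231), the incubator at (258,222) with its panel toward the robot, and the pen stand at (363,215) with the grey wedge at (367,219). The scene view agrees: wedge at (227,308), handle at (295,190), tab at about (325,228).

```bash
cat > m.py <<'E'
from h import *
def rect(P,n):
    if len(P)<4: print(n,"few",len(P));return
    (c,s,a)=cv2.minAreaRect((P[:,:2]*1000).astype(np.float32))
    print(n,len(P),"c",np.round(c,1),"s",np.round(s,1),"a",round(a,1),"mean",np.round(P.mean(0)*1000,1),"zmed",np.round(np.median(P[:,2])*1000,1))
for n in("top","scene"):
    d=np.load(n+"0.npz");W=d["W"];hsv=cv2.cvtColor(d["px"],cv2.COLOR_BGR2HSV);H,S,V=[hsv[...,i].astype(int) for i in range(3)]
    x,y,z=W[...,0],W[...,1],W[...,2]
    if n=="top":
        print("wedge top px",W[219,367],"stand",W[215,363],"inc",W[222,258],"mat",W[231,162], "tab",W[187,263])
    box=lambda cx,cy,r:(abs(x-cx)<r)&(abs(y-cy)<r)
    ref=np.load("top0.npz")["W"]
    st=ref[225,360];ic=ref[210,258];mt=ref[231,162]
    B=box(st[0],st[1],.1)
    rect(W[B&(z>.043)&(z<.057)&(V>110)&(S<70)],"stand")
    rect(W[B&(z>.094)&(z<.112)&(S<70)],"wedgetop")
    rect(W[B&(z>.058)&(z<.112)&(S<70)],"wedgeall")
    rect(W[B&(z>.112)],"pens")
    B=box(ic[0],ic[1],.17)
    rect(W[B&(z>.03)&(z<.16)],"incub all")
    rect(W[B&(z>.099)&(z<.109)&(V>120)],"walltop")
    rect(W[B&(z>.127)&(z<.16)],"handle")
    rect(W[B&(z>.030)&(z<.054)&(V<110)],"deck")
    P=W[B&(z>.07)&(z<.112)&(V<110)&(x>ic[0]+.03)]; rect(P,"tab+")
    B=box(mt[0],mt[1],.13); rect(W[B&(z>.003)&(z<.014)&(S>90)&(H<25)],"mat")
    c=d["px"]; 
t=cv2.imread("pics/top0.png")[160:280,215:395];s=cv2.imread("pics/scene0.png")[165:275,230:365]
cv2.imwrite("pics/crop.png",np.vstack([cv2.resize(t,(720,480)),])[:600]);cv2.imwrite("pics/crops.png",cv2.resize(s,(720,586),interpolation=cv2.INTER_CUBIC))
E
python3 m.py
```

```text
wedge top px [ 0.51164274 -0.30948248  0.10456937] stand [ 0.53113382 -0.30753002  0.04846855] inc [ 0.49603138 -0.00314246  0.13929901] mat [0.48411785 0.29369072 0.00074072] tab [ 0.60351408 -0.01431832  0.09171814]
stand 747 c [ 529.6 -309. ] s [ 84.7 104.4] a 21.7 mean [ 527.5 -307.4   51.2] zmed 51.4
wedgetop 105 c [ 491.4 -312. ] s [137.8  61.7] a 13.0 mean [ 516.2 -309.5  104. ] zmed 104.4
wedgeall 163 c [ 500.4 -317.5] s [142.3  99.5] a 21.2 mean [ 518.9 -308.3   91.9] zmed 101.7
pens 10 c [ 553.1 -297.2] s [ 6.9 63.5] a 21.0 mean [ 554.4 -302.6  118.7] zmed 118.1
incub all 5360 c [535.3  46.6] s [279.5 293.6] a 82.4 mean [502.6   1.1  81.8] zmed 87.3
walltop 1432 c [490.8   2.9] s [180.5 115.4] a 82.6 mean [491.5   2.6 104.2] zmed 104.2
handle 120 c [497.4   1.2] s [13.6 64.5] a 82.5 mean [496.9   1.1 141.1] zmed 141.4
deck 955 c [535.8  56. ] s [298.3 249.5] a 73.1 mean [587.1  -8.9  50.5] zmed 51.0
tab+ 165 c [595.   -8.1] s [40.1 70.9] a 87.3 mean [591.  -10.1  88.9] zmed 84.8
mat 2289 c [484.  296.5] s [168.  146.9] a 76.5 mean [483.3 295.4   8.7] zmed 8.7
stand 1332 c [
[... 151 characters left out ...]
101.9] zmed 102.6
wedgeall 380 c [ 485.5 -299.6] s [ 59.5 167.1] a 88.0 mean [ 520.7 -314.3   89.1] zmed 94.0
pens 31 c [ 553.  -298.9] s [ 5.6 64.4] a 19.8 mean [ 555.6 -306.5  118.4] zmed 116.9
incub all 6262 c [533.8  45.8] s [279.3 297.1] a 82.5 mean [522.1 -20.9  76. ] zmed 78.3
walltop 1516 c [502.    1.8] s [182.6 128.4] a 82.5 mean [496.2  -6.1 103. ] zmed 103.2
handle 146 c [495.4   0.7] s [13.9 64.2] a 84.1 mean [497.5  -0.7 138.3] zmed 139.6
deck 1181 c [586.9 -10.5] s [180.5  86.2] a 82.7 mean [588.9 -23.5  49.5] zmed 50.2
tab+ 181 c [593.   -4.1] s [67.1 44.5] a 1.8 mean [597.1 -13.   78.4] zmed 78.8
mat 1739 c [483.2 296.9] s [173. 153.] a 76.3 mean [485.5 292.    7.2] zmed 7.2
```

View pics/crops.png

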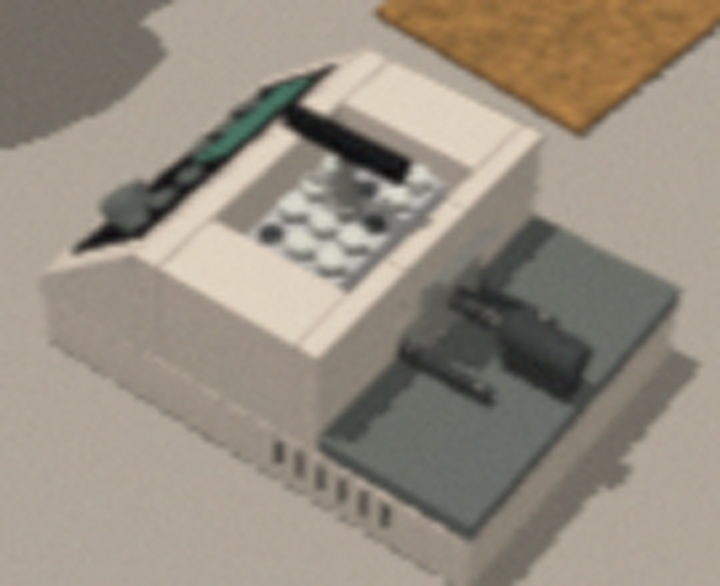

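View pics/crop.png

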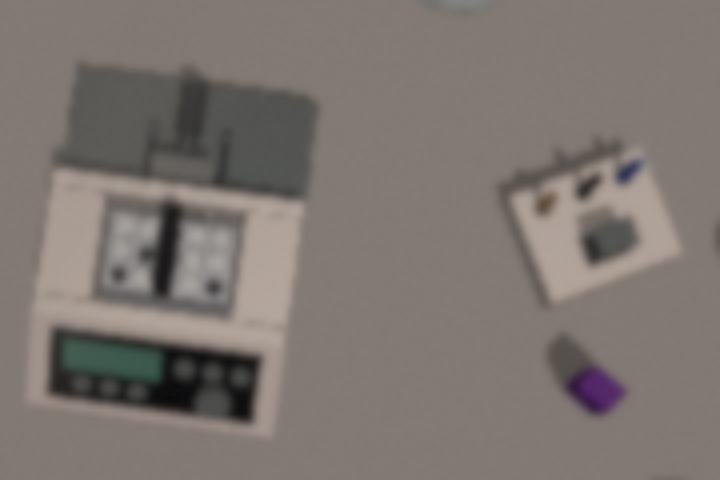

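The crops show the incubator yawed about −7.5° with the tab centred behind the rear wall, and the stand yawed about 21.5° with the pens on its +x side. One finer measurement comes next.

```bash
cat > m2.py <<'E'
from h import *
def fr(W,yaw,o):
    a=np.radians(yaw);d=W[...,:2]-np.array(o);return d[...,0]*np.cos(a)+d[...,1]*np.sin(a),-d[...,0]*np.sin(a)+d[...,1]*np.cos(a)
for n in("top","scene"):
    d=np.load(n+"0.npz");W=d["W"];z=W[...,2];V=d["px"].max(-1).astype(int)
    hs=cv2.cvtColor(d["px"],cv2.COLOR_BGR2HSV);S=hs[...,1].astype(int)
    p=lambda *v:print(n,*[np.round(np.asarray(q)*1000,1) for q in v])
    q=lambda a:np.percentile(a,[0,3,50,97,100]) if len(a) else [0]
    # wedge
    x,y=fr(W,21.5,(.515,-.310))
    m=(abs(x)<.024)&(abs(y)<.03)&(z>.098)&(z<.109)
    print("wedge",m.sum());p(q(x[m]),q(y[m]),[np.median(z[m])])
    P=W[m][:,:2]*1000;print(cv2.minAreaRect(P.astype(np.float32)))
    m=(abs(x-.003)<.085)&(abs(y)<.085)&(z>.046)&(z<.056)&(V>110)&(S<60);p("0" and [0],q(x[m]),q(y[m]))
    m=(abs(x-.04)<.02)&(abs(y)<.05)&(z>.07);p(q(x[m]),q(y[m]),q(z[m]))
    # incubator
    x,y=fr(W,-7.5,(.497,.001))
    m=(abs(y)<.12)&(abs(x)<.06)&(z>.101)&(z<.107)&(V>110)&(abs(y)>.052);print("walltop");p(q(x[m]),q(y[m]))
    m=(abs(y)<.12)&(abs(x)<.15)&(z>.03)&(z<.11);print("all");p(q(x[m]),q(y[m]))
    m=(abs(y)<.02)&(abs(x)<.06)&(z>.13);print("bar");p(q(x[m]),q(y[m]),q(z[m]))
    print("tab profile x:z,y")
    m=(x>.048)&(x<.1)&(abs(y)<.03)&(z>.062)
    for lo in np.arange(.048,.1,.004):
        k=m&(x>=lo)&(x<lo+.004)
        if k.sum()>1:p([lo],[k.sum()/1000],q(z[k]),q(y[k]))
E
python3 m2.py
```

```text
wedge 74
top [-12.9 -11.4  -2.4   7.4   8.5] [-17.9 -16.4  -2.6  11.6  12.5] [104.5]
((514.0040893554688, -313.23614501953125), (21.234176635742188, 29.83991813659668), 25.04037857055664)
top [0] [-28.5 -26.6  14.9  53.6  56.4] [-56.5 -53.    1.8  45.4  47.6]
top [35.4 35.7 38.7 43.  43.6] [-34.5 -34.    0.1  30.4  31. ] [ 71.6  74.8 102.1 125.3 128.7]
walltop
top [-60.  -54.3  -1.4  47.4  51.5] [-89.1 -86.1  53.4  88.5  90.9]
all
top [-114.8 -108.3    1.9  127.5  136.5] [-89.6 -83.7  -0.7  85.5  91.4]
bar
top [-31.9 -30.3  -0.1  30.   32.6] [-6.6 -6.1 -0.   6.8  7. ] [130.4 134.8 141.4 146.9 148.2]
tab profile x:z,y
top [48.] [27.] [ 99.8 100.1 103.7 109.3 110.8] [-29.8 -27.6   1.4  29.9  30. ]
top [56.] [36.] [ 63.   63.3  84.6 103.  105.8] [-25.  -20.    2.3  20.4  21.7]
top [60.] [30.] [ 62.2  63.3  98.7 106.3 107.5] [-27.5 -20.5   0.6  25.7  28. ]
top [64.] [26.] [ 62.7  62.9 104.  112.5 114. ] [-27.  -24.9  -0.4  22.9  28.6]
top [68.] [23.] [ 62.3  62.9 105.7 111.7 113.1] [-26.2 -24.6  -1.2  24.   29.5]
top [72.] [6.] [ 64.5  64.7  85.8 106.  106.4] [-29.1 -27.5  -5.3  29.1  29
[... 1351 characters left out ...]
[-21.5 -21.1  -3.6  17.4  20.8]
scene [64.] [26.] [ 70.6  71.4 104.4 107.6 108.5] [-20.2 -19.8  -1.2  19.7  23.8]
scene [68.] [14.] [ 74.   75.1 104.4 107.4 107.4] [-19.4 -17.2  -2.   16.1  21.3]
scene [72.] [10.] [62.3 64.7 74.9 80.8 81.3] [-3.1 -2.9  1.5 22.  26.4]
scene [76.] [9.] [69.2 69.4 76.9 79.3 79.3] [-3.3 -3.   0.3  5.   5.1]
scene [80.] [8.] [69.8 70.3 75.9 78.7 79. ] [-2.5 -2.1  2.6  7.6  8.1]
scene [84.] [6.] [71.7 72.2 76.7 79.1 79.2] [-3.8 -3.8 -0.9  4.1  4.9]
scene [88.] [7.] [73.3 73.8 80.2 83.9 84.6] [-6.4 -6.4 -2.7  1.   1.2]
scene [92.] [14.] [64.6 66.7 80.4 84.3 84.9] [-6.4 -6.1 -2.3  5.5  5.9]
scene [96.] [14.] [62.  63.6 80.7 84.6 85.5] [-28.7 -21.4  -5.    5.8   7.5]
```

Emit:
step_arm(targets=[{"delta_pos": [0.025, -0.028, 0], "twist": [0, 0, -5.9], "gripper": -0.4}, {"delta_pos": [0.025, -0.028, 0], "twist": [0, 0, -5.9], "gripper": -0.4}, {"delta_pos": [0.025, -0.028, 0], "twist": [0, 0, -5.9], "gripper": -0.4}, {"delta_pos": [0.025, -0.028, 0], "twist": [0, 0, -5.9], "gripper": -0.4}, {"delta_pos": [0.025, -0.028, 0], "twist": [0, 0, -5.9], "gripper": -0.4}, {"delta_pos": [0.025, -0.028, 0], "twist": [0, 0, -5.9], "gripper": -0.4}, {"delta_pos": [0.025, -0.028, 0], "twist": [0, 0, -5.9], "gripper": -0.4}, {"delta_pos": [0.025, -0.028, 0], "twist": [0, 0, -5.9], "gripper": -0.4}, {"delta_pos": [0.025, -0.028, 0], "twist": [0, 0, -5.9], "gripper": -0.4}, {"delta_pos": [0.025, -0.028, 0], "twist": [0, 0, -5.9], "gripper": -0.4}, {"delta_pos": [0.025, -0.028, 0], "twist": [0, 0, -5.9], "gripper": -0.4}, {"delta_pos": [0.025, -0.028, 0], "twist": [0, 0, -5.9], "gripper": -0.4}])

```text
clock: 1.1
tool_pos: [0.4931, 0.3094, 0.2481]
eef_rot: [-180.0, 0.0, 92.4]
force: [-0.3, 1.2, 0.3]
width: 0.699
grasp_force: 0.0
```

Emit:
step_arm(targets=[{"delta_pos": [0.0018, -0.04, 0], "twist": [0, 0, -5.9], "gripper": -0.4}, {"delta_pos": [0.0018, -0.04, 0], "twist": [0, 0, -5.9], "gripper": -0.4}, {"delta_pos": [0.0018, -0.04, 0], "twist": [0, 0, -5.9], "gripper": -0.4}, {"delta_pos": [0.0018, -0.04, 0], "twist": [0, 0, -5.9], "gripper": -0.4}, {"delta_pos": [0.0018, -0.04, 0], "twist": [0, 0, -5.9], "gripper": -0.4}, {"delta_pos": [0.0018, -0.04, 0], "twist": [0, 0, -5.9], "gripper": -0.4}, {"delta_pos": [0.0018, -0.04, 0], "twist": [0, 0, -5.9], "gripper": -0.4}, {"delta_pos": [0.0018, -0.04, 0], "twist": [0, 0, -5.9], "gripper": -0.4}, {"delta_pos": [0.0018, -0.04, 0], "twist": [0, 0, -5.9], "gripper": -0.4}, {"delta_pos": [0.0018, -0.04, 0], "twist": [0, 0, -5.9], "gripper": -0.4}, {"delta_pos": [0.0018, -0.04, 0], "twist": [0, 0, -5.9], "gripper": -0.4}, {"delta_pos": [0.0018, -0.04, 0], "twist": [0, 0, -5.9], "gripper": -0.4}])

```text
clock: 2.1
tool_pos: [0.5133, -0.1709, 0.2482]
eef_rot: [-180.0, -0.0, 21.6]
force: [1.9, 0.7, -0.0]
width: 0.697
grasp_force: 0.0
```

Emit:
step_arm(targets=[{"delta_pos": [0, -0.03, 0], "gripper": -0.4}, {"delta_pos": [0, -0.03, 0], "gripper": -0.4}, {"delta_pos": [0, -0.03, 0], "gripper": -0.4}, {"delta_pos": [0, -0.03, -0.01], "gripper": -0.4}, {"delta_pos": [0, -0.02, -0.02], "gripper": -0.4}, {"delta_pos": [0, -0.004, -0.02], "gripper": -0.4}, {"delta_pos": [0, 0, 0], "gripper": -0.4}, {"delta_pos": [0, 0, 0], "gripper": -0.4}])

```text
invalid input at $.targets[0]: expected keys delta_pos, twist, gripper
```

```bash
python3 -c "
from bench import sense;s=sense();print({k:s[k] for k in('clock','tool_pos','eef_rot','width','force','joints')})"
```

```text
{'clock': 2.1, 'tool_pos': array([ 0.51334167, -0.1709458 ,  0.24822415]), 'eef_rot': array([-1.79999691e+02, -5.07436331e-03,  2.15562336e+01]), 'width': 0.6974877565067893, 'force': array([ 1.88459829,  0.71428305, -0.01905664]), 'joints': array([-2.11212639e+01, -1.01929758e+01,  9.90601449e+01,  3.66775701e-03,
        9.11293098e+01,  4.73225749e+01])}
```

Emit:
step_arm(targets=[{"delta_pos": [0, -0.03, 0], "twist": [0, 0, 0], "gripper": -0.4}, {"delta_pos": [0, -0.03, 0], "twist": [0, 0, 0], "gripper": -0.4}, {"delta_pos": [0, -0.03, 0], "twist": [0, 0, 0], "gripper": -0.4}, {"delta_pos": [0, -0.03, -0.01], "twist": [0, 0, 0], "gripper": -0.4}, {"delta_pos": [0, -0.018, -0.02], "twist": [0, 0, 0], "gripper": -0.4}, {"delta_pos": [0, -0.004, -0.02], "twist": [0, 0, 0.4], "gripper": -0.4}, {"delta_pos": [0, 0, 0], "twist": [0, 0, 0], "gripper": -0.4}, {"delta_pos": [0, 0, 0], "twist": [0, 0, 0], "gripper": -0.4}])

```text
clock: 2.77
tool_pos: [0.5134, -0.3107, 0.1975]
eef_rot: [-179.9, 0.1, 22.2]
force: [0.5, -0.7, 0.5]
width: 0.705
grasp_force: 0.0
```

Emit:
step_arm(targets=[{"delta_pos": [0, 0, -0.025], "twist": [0, 0, 0], "gripper": -0.4}, {"delta_pos": [0, 0, -0.025], "twist": [0, 0, 0], "gripper": -0.4}, {"delta_pos": [0, 0, -0.02], "twist": [0, 0, 0], "gripper": -0.4}, {"delta_pos": [0, 0, -0.015], "twist": [0, 0, 0], "gripper": -0.4}, {"delta_pos": [0, 0, -0.015], "twist": [0, 0, 0], "gripper": -0.4}, {"delta_pos": [0, 0, -0.014], "twist": [0, 0, 0], "gripper": -0.4}, {"delta_pos": [0, 0, 0], "twist": [0, 0, 0], "gripper": -0.4}, {"delta_pos": [0, 0, 0], "twist": [0, 0, 0], "gripper": -0.4}])

```text
clock: 3.43
tool_pos: [0.5141, -0.3106, 0.0849]
eef_rot: [-180.0, -0.0, 22.3]
force: [0.7, 0.3, 0.5]
width: 0.701
grasp_force: 0.0
```

Emit:
step_arm(force=70, targets=[{"delta_pos": [0, -0.0025, 0], "twist": [0, 0, 0], "gripper": -0.4}, {"delta_pos": [0, 0, 0], "twist": [0, 0, 0], "gripper": 0.0}, {"delta_pos": [0, 0, 0], "twist": [0, 0, 0], "gripper": 0.2}, {"delta_pos": [0, 0, 0], "twist": [0, 0, 0], "gripper": 0.4}, {"delta_pos": [0, 0, 0], "twist": [0, 0, 0], "gripper": 1}, {"delta_pos": [0, 0, 0], "twist": [0, 0, 0], "gripper": 1}, {"delta_pos": [0, 0, 0], "twist": [0, 0, 0], "gripper": 1}, {"delta_pos": [0, 0, 0], "twist": [0, 0, 0], "gripper": 1}, {"delta_pos": [0, 0, 0], "twist": [0, 0, 0], "gripper": 1}])

```text
clock: 4.18
tool_pos: [0.5141, -0.3136, 0.0851]
eef_rot: [180.0, -0.0, 22.2]
force: [-0.8, 0.1, 6.5]
width: 0.345
grasp_force: 69.6
```

Emit:
step_arm(targets=[{"delta_pos": [0, 0, 0.006], "twist": [0, 0, 0], "gripper": 1}, {"delta_pos": [0, 0, 0.012], "twist": [0, 0, 0], "gripper": 1}, {"delta_pos": [0, 0, 0.012], "twist": [0, 0, 0], "gripper": 1}, {"delta_pos": [0, 0, 0.015], "twist": [0, 0, 0], "gripper": 1}, {"delta_pos": [0, 0, 0.02], "twist": [0, 0, 0], "gripper": 1}, {"delta_pos": [0, 0, 0.025], "twist": [0, 0, 0], "gripper": 1}, {"delta_pos": [0, 0, 0.03], "twist": [0, 0, 0], "gripper": 1}, {"delta_pos": [0, 0, 0.03], "twist": [0, 0, 0], "gripper": 1}, {"delta_pos": [0, 0, 0.025], "twist": [0, 0, 0], "gripper": 1}])

```text
clock: 4.93
tool_pos: [0.5138, -0.3134, 0.2631]
eef_rot: [179.9, -0.1, 22.3]
force: [1.3, 0.4, 0.2]
width: 0.34
grasp_force: 69.0
```

Emit:
step_arm(targets=[{"delta_pos": [0.0035, 0.025, 0], "twist": [0, 0, -2.5], "gripper": 1}, {"delta_pos": [0.0035, 0.025, 0], "twist": [0, 0, -2.5], "gripper": 1}, {"delta_pos": [0.0035, 0.025, 0], "twist": [0, 0, -2.5], "gripper": 1}, {"delta_pos": [0.0035, 0.025, 0], "twist": [0, 0, -2.5], "gripper": 1}, {"delta_pos": [0.0035, 0.025, 0], "twist": [0, 0, -2.5], "gripper": 1}, {"delta_pos": [0.0035, 0.025, 0], "twist": [0, 0, -2.5], "gripper": 1}, {"delta_pos": [0.0035, 0.025, 0], "twist": [0, 0, -2.5], "gripper": 1}, {"delta_pos": [0.0035, 0.025, 0], "twist": [0, 0, -2.5], "gripper": 1}, {"delta_pos": [0.0035, 0.025, 0], "twist": [0, 0, -2.5], "gripper": 1}, {"delta_pos": [0.0035, 0.025, 0], "twist": [0, 0, -2.5], "gripper": 1}, {"delta_pos": [0.0035, 0.025, 0], "twist": [0, 0, -2.5], "gripper": 1}, {"delta_pos": [0.0035, 0.025, 0], "twist": [0, 0, -2.2], "gripper": 1}])

```text
clock: 5.93
tool_pos: [0.5557, -0.0122, 0.2608]
eef_rot: [-180.0, -0.1, -7.6]
force: [-0.4, -0.4, -1.1]
width: 0.345
grasp_force: 69.1
```

Emit:
step_arm(targets=[{"delta_pos": [0.001, 0.004, 0], "twist": [0, 0, 0], "gripper": 1}, {"delta_pos": [0, 0, 0], "twist": [0, 0, 0], "gripper": 1}, {"delta_pos": [0, 0, 0], "twist": [0, 0, 0], "gripper": 1}, {"delta_pos": [0, 0, 0], "twist": [0, 0, 0], "gripper": 1}])

```text
clock: 6.27
tool_pos: [0.5568, -0.0102, 0.2598]
eef_rot: [180.0, -0.0, -7.5]
force: [0.3, 0.1, -0.0]
width: 0.34
grasp_force: 69.2
```

```bash
cat > m3.py <<'E'
from h import *
from m2 import fr
E
cat > m3.py <<'E'
from h import *
s=sense();print(s["tool_pos"],s["eef_rot"],s["force"])
for n in("scene","top"):
    c=grab(n);W=cloud(c);z=W[...,2]
    a=np.radians(-7.5);d=W[...,:2]-np.array([.497,.001]);x=d[...,0]*np.cos(a)+d[...,1]*np.sin(a);y=-d[...,0]*np.sin(a)+d[...,1]*np.cos(a)
    for lo in np.arange(.15,.24,.01):
        m=(z>lo)&(z<lo+.01)&(x>.03)&(x<.1)&(abs(y)<.04)
        if m.sum()>2:print(n,round(lo,3),m.sum(),"x",np.round(np.percentile(x[m],[0,5,50,95,100])*1000,1),"y",np.round(np.percentile(y[m],[0,5,50,95,100])*1000,1))
    if n=="scene":
        p=c["pixels"];cv2.imwrite("pics/hold.png",cv2.resize(p[60:270,220:420],(571,600),interpolation=cv2.INTER_CUBIC))
E
python3 m3.py
```

```text
[ 0.55676109 -0.01022624  0.25984375] [ 1.79988588e+02 -2.84198409e-02 -7.45038540e+00] [ 0.32190357  0.06501774 -0.00276947]
scene 0.17 6 x [58.6 59.  61.2 62.1 62.2] y [-18.2 -15.5  -0.3  10.6  11.8]
scene 0.18 18 x [56.2 56.8 62.1 63.7 64.1] y [-20.4 -20.2 -17.2   7.2  11.5]
scene 0.19 28 x [51.4 54.1 64.5 67.3 67.6] y [-21.3 -21.  -18.4   9.8  12.5]
scene 0.2 39 x [51.9 52.7 65.1 69.8 70.4] y [-21.  -20.4 -18.8   2.4   7. ]
scene 0.21 48 x [50.  52.1 68.7 70.3 70.9] y [-21.8 -20.7 -16.9   7.8  11.4]
scene 0.22 51 x [51.4 53.4 67.2 70.3 70.5] y [-22.4 -21.  -18.5   6.6   8.7]
scene 0.23 42 x [49.8 53.1 69.2 70.7 71.6] y [-20.7 -20.2 -16.9   6.4   7.6]
top 0.21 4 x [52.  52.  52.3 53.1 53.2] y [-20.4 -19.6 -13.9 -10.3 -10. ]
```

View pics/hold.png

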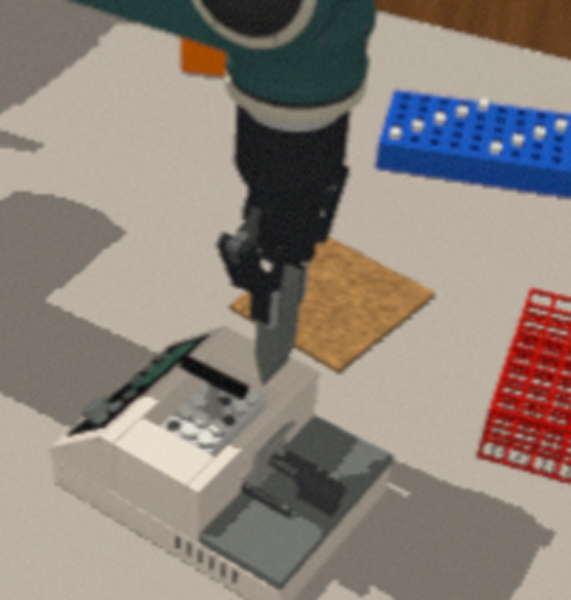

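The wedge hangs vertically over the catch, at picture (275,340), with its tip just above the mouth behind the rear wall. I shift it 3.5 mm in y and descend.

Emit:
step_arm(targets=[{"delta_pos": [0.0012, 0.0035, -0.01], "twist": [0, 0, 0], "gripper": 1}, {"delta_pos": [0, 0, -0.02], "twist": [0, 0, 0], "gripper": 1}, {"delta_pos": [0, 0, -0.02], "twist": [0, 0, 0], "gripper": 1}, {"delta_pos": [0, 0, -0.014], "twist": [0, 0, 0], "gripper": 1}, {"delta_pos": [0, 0, 0], "twist": [0, 0, 0], "gripper": 1}, {"delta_pos": [0, 0, 0], "twist": [0, 0, 0], "gripper": 1}, {"delta_pos": [0, 0, 0], "twist": [0, 0, 0], "gripper": 1}])

```text
clock: 6.95
tool_pos: [0.5584, -0.0061, 0.1963]
eef_rot: [-180.0, -0.1, -7.5]
force: [0.1, 0.0, -0.6]
width: 0.34
grasp_force: 69.2
```

Emit:
step_arm(targets=[{"delta_pos": [0, 0, -0.004], "twist": [0, 0, 0], "gripper": 1}, {"delta_pos": [0, 0, -0.004], "twist": [0, 0, 0], "gripper": 1}, {"delta_pos": [0, 0, -0.004], "twist": [0, 0, 0], "gripper": 1}, {"delta_pos": [0, 0, 0], "twist": [0, 0, 0], "gripper": 1}, {"delta_pos": [0, 0, 0], "twist": [0, 0, 0], "gripper": 1}])

```text
clock: 7.37
tool_pos: [0.5579, -0.0059, 0.1831]
eef_rot: [180.0, 0.0, -7.4]
force: [0.1, 0.0, -0.4]
width: 0.341
grasp_force: 69.4
```

Emit:
step_arm(targets=[{"delta_pos": [0, 0, -0.004], "twist": [0, 0, 0], "gripper": 1}, {"delta_pos": [0, 0, -0.004], "twist": [0, 0, 0], "gripper": 1}, {"delta_pos": [0, 0, -0.004], "twist": [0, 0, 0], "gripper": 1}, {"delta_pos": [0, 0, 0], "twist": [0, 0, 0], "gripper": 1}, {"delta_pos": [0, 0, 0], "twist": [0, 0, 0], "gripper": 1}])

```text
clock: 7.78
tool_pos: [0.5577, -0.0059, 0.1709]
eef_rot: [-180.0, 0.1, -7.4]
force: [-3.2, 0.5, -1.3]
width: 0.342
grasp_force: 69.1
```

Emit:
step_arm(targets=[{"delta_pos": [0, 0, -0.004], "twist": [0, 0, 0], "gripper": 1}, {"delta_pos": [0, 0, -0.004], "twist": [0, 0, 0], "gripper": 1}, {"delta_pos": [0, 0, -0.004], "twist": [0, 0, 0], "gripper": 1}, {"delta_pos": [0, 0, 0], "twist": [0, 0, 0], "gripper": 1}, {"delta_pos": [0, 0, 0], "twist": [0, 0, 0], "gripper": 1}])

```text
clock: 8.2
tool_pos: [0.5577, -0.0059, 0.1586]
eef_rot: [180.0, 0.1, -7.4]
force: [-3.9, 1.3, -1.7]
width: 0.339
grasp_force: 69.1
```

Emit:
step_arm(targets=[{"delta_pos": [0, 0, -0.004], "twist": [0, 0, 0], "gripper": 1}, {"delta_pos": [0, 0, -0.004], "twist": [0, 0, 0], "gripper": 1}, {"delta_pos": [0, 0, -0.002], "twist": [0, 0, 0], "gripper": 1}, {"delta_pos": [0, 0, 0], "twist": [0, 0, 0], "gripper": 1}, {"delta_pos": [0, 0, 0], "twist": [0, 0, 0], "gripper": 1}])

```text
clock: 8.62
tool_pos: [0.5578, -0.0059, 0.1488]
eef_rot: [180.0, 0.1, -7.4]
force: [-4.0, 0.6, -0.5]
width: 0.342
grasp_force: 69.1
```

Emit:
step_arm(targets=[{"delta_pos": [0, 0, -0.003], "twist": [0, 0, 0], "gripper": 1}, {"delta_pos": [0, 0, -0.003], "twist": [0, 0, 0], "gripper": 1}, {"delta_pos": [0, 0, 0], "twist": [0, 0, 0], "gripper": 1}, {"delta_pos": [0, 0, 0], "twist": [0, 0, 0], "gripper": 1}])

```text
clock: 8.95
tool_pos: [0.5577, -0.0059, 0.1426]
eef_rot: [180.0, 0.1, -7.4]
force: [-4.2, 1.3, -3.0]
width: 0.342
grasp_force: 69.1
```

Emit:
step_arm(targets=[{"delta_pos": [0, 0, -0.0015], "twist": [0, 0, 0], "gripper": 1}, {"delta_pos": [0, 0, 0], "twist": [0, 0, 0], "gripper": 1}, {"delta_pos": [0, 0, 0], "twist": [0, 0, 0], "gripper": 1}])

```text
clock: 9.2
tool_pos: [0.558, -0.006, 0.1416]
eef_rot: [180.0, 0.0, -7.4]
force: [-4.0, 0.2, -0.9]
width: 0.34
grasp_force: 69.3
```

Emit:
step_arm(targets=[{"delta_pos": [0, 0, -0.0015], "twist": [0, 0, 0], "gripper": 1}, {"delta_pos": [0, 0, 0], "twist": [0, 0, 0], "gripper": 1}, {"delta_pos": [0, 0, 0], "twist": [0, 0, 0], "gripper": 1}])

```text
clock: 9.45
tool_pos: [0.558, -0.0059, 0.1403]
eef_rot: [-180.0, 0.0, -7.4]
force: [-4.8, 1.3, 0.9]
width: 0.344
grasp_force: 69.4
```

Emit:
step_arm(targets=[{"delta_pos": [0, 0, -0.0015], "twist": [0, 0, 0], "gripper": 1}, {"delta_pos": [0, 0, 0], "twist": [0, 0, 0], "gripper": 1}, {"delta_pos": [0, 0, 0], "twist": [0, 0, 0], "gripper": 1}])

```text
clock: 9.7
tool_pos: [0.5586, -0.006, 0.14]
eef_rot: [-180.0, -0.1, -7.4]
force: [-4.9, 0.3, 9.1]
width: 0.343
grasp_force: 70.7
```

Emit:
step_arm(targets=[{"delta_pos": [0, 0, -0.0015], "twist": [0, 0, 0], "gripper": 1}, {"delta_pos": [0, 0, 0], "twist": [0, 0, 0], "gripper": 1}, {"delta_pos": [0, 0, 0], "twist": [0, 0, 0], "gripper": 1}])

```text
clock: 9.95
tool_pos: [0.5593, -0.0061, 0.1399]
eef_rot: [-180.0, -0.2, -7.4]
force: [-4.8, 0.4, 18.9]
width: 0.342
grasp_force: 72.0
```

Emit:
step_arm(targets=[{"delta_pos": [0, 0, 0.001], "twist": [0, 0, 0], "gripper": 0.3}, {"delta_pos": [0, 0, 0.001], "twist": [0, 0, 0], "gripper": 0.1}, {"delta_pos": [0, 0, 0], "twist": [0, 0, 0], "gripper": -0.1}, {"delta_pos": [0, 0, 0], "twist": [0, 0, 0], "gripper": -0.3}, {"delta_pos": [0, 0, 0], "twist": [0, 0, 0], "gripper": -0.3}, {"delta_pos": [0, 0, 0.01], "twist": [0, 0, 0], "gripper": -0.3}, {"delta_pos": [0, 0, 0.02], "twist": [0, 0, 0], "gripper": -0.3}, {"delta_pos": [0, 0, 0.03], "twist": [0, 0, 0], "gripper": -0.3}, {"delta_pos": [0, 0, 0.03], "twist": [0, 0, 0], "gripper": -0.3}, {"delta_pos": [0, 0, 0.02], "twist": [0, 0, 0], "gripper": -0.3}])

```text
clock: 10.78
tool_pos: [0.5583, -0.006, 0.2531]
eef_rot: [-180.0, -0.2, -7.4]
force: [0.3, 0.3, 0.1]
width: 0.647
grasp_force: 0.0
```

Emit:
step_arm(targets=[{"delta_pos": [-0.02, 0.002, 0.01], "twist": [0, 0, 0], "gripper": -0.3}, {"delta_pos": [-0.022, 0.002, 0], "twist": [0, 0, 0], "gripper": -0.3}, {"delta_pos": [-0.02, 0.003, 0], "twist": [0, 0, 0], "gripper": -0.3}, {"delta_pos": [0, 0, 0], "twist": [0, 0, 0], "gripper": -0.3}, {"delta_pos": [0, 0, 0], "twist": [0, 0, 0], "gripper": -0.3}])

```text
clock: 11.2
tool_pos: [0.4958, 0.0011, 0.2604]
eef_rot: [-180.0, -0.1, -7.4]
force: [-0.1, 1.1, 0.3]
width: 0.651
grasp_force: 0.0
```

```bash
cat > m4.py <<'E'
from h import *
s=sense();print(s["tool_pos"],s["eef_rot"],s["force"])
for n in("scene","top"):
    c=grab(n);W=cloud(c);z=W[...,2]
    a=np.radians(-7.5);d=W[...,:2]-np.array([.497,.001]);x=d[...,0]*np.cos(a)+d[...,1]*np.sin(a);y=-d[...,0]*np.sin(a)+d[...,1]*np.cos(a)
    q=lambda v:np.round(np.percentile(v,[0,5,50,95,100])*1000,1)
    for nm,lo,hi,x0,x1 in(("tab",.095,.112,.053,.11),("wedge",.115,.153,.046,.085),("wedgetop",.153,.165,.046,.085)):
        m=(z>lo)&(z<hi)&(x>x0)&(x<x1)&(abs(y)<.04)
        if m.sum()>2:print(n,nm,m.sum(),"x",q(x[m]),"y",q(y[m]),"z",q(z[m]))
    if n=="scene":
        p=c["pixels"];cv2.imwrite("pics/wedged.png",cv2.resize(p[110:270,225:375],(562,600),interpolation=cv2.INTER_CUBIC))
E
python3 m4.py
```

```text
[0.49579452 0.00111468 0.26040143] [-1.79992549e+02 -1.05076570e-01 -7.43882540e+00] [-0.06679839  1.06311019  0.32743875]
scene tab 106 x [53.1 56.2 70.2 81.4 82.8] y [-20.9 -17.6  -9.3  17.5  22.8] z [ 95.2  95.9 103.6 109.8 112. ]
scene wedge 149 x [50.8 53.6 69.2 72.3 73.3] y [-16.9 -16.6 -13.9   9.7  13.9] z [115.6 117.4 135.1 151.6 152.9]
scene wedgetop 87 x [52.1 54.3 62.7 71.6 72.3] y [-17.  -15.7  -2.6  11.7  13.9] z [153.5 154.8 157.1 158.9 159.6]
```

View pics/wedged.png

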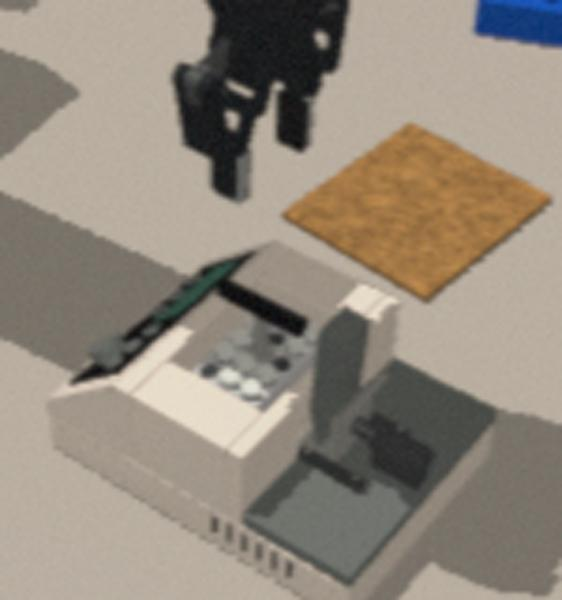

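The wedge stands home on its own at picture (340,380), top at z 158 mm, with the catch driven back about 12 mm. Now for the handle.

Emit:
step_arm(targets=[{"delta_pos": [0.001, 0, -0.02], "twist": [0, 0, 0], "gripper": -0.3}, {"delta_pos": [0, 0, -0.025], "twist": [0, 0, 0], "gripper": -0.3}, {"delta_pos": [0, 0, -0.025], "twist": [0, 0, 0], "gripper": -0.3}, {"delta_pos": [0, 0, -0.02], "twist": [0, 0, 0], "gripper": -0.3}, {"delta_pos": [0, 0, -0.015], "twist": [0, 0, 0], "gripper": -0.3}, {"delta_pos": [0, 0, -0.011], "twist": [0, 0, 0], "gripper": -0.3}, {"delta_pos": [0, 0, -0.01], "twist": [0, 0, 0], "gripper": -0.3}, {"delta_pos": [0, 0, 0], "twist": [0, 0, 0], "gripper": -0.3}, {"delta_pos": [0, 0, 0], "twist": [0, 0, 0], "gripper": -0.3}])

```text
clock: 12.05
tool_pos: [0.4973, 0.001, 0.1335]
eef_rot: [180.0, 0.0, -7.5]
force: [-0.2, 0.1, 0.6]
width: 0.647
grasp_force: 0.0
```

Emit:
step_arm(force=90, targets=[{"delta_pos": [0, 0, 0], "twist": [0, 0, 0], "gripper": 0}, {"delta_pos": [0, 0, 0], "twist": [0, 0, 0], "gripper": 0.3}, {"delta_pos": [0, 0, 0], "twist": [0, 0, 0], "gripper": 0.5}, {"delta_pos": [0, 0, 0], "twist": [0, 0, 0], "gripper": 0.6}, {"delta_pos": [0, 0, 0], "twist": [0, 0, 0], "gripper": 0.7}, {"delta_pos": [0, 0, 0], "twist": [0, 0, 0], "gripper": 1}, {"delta_pos": [0, 0, 0], "twist": [0, 0, 0], "gripper": 1}, {"delta_pos": [0, 0, 0], "twist": [0, 0, 0], "gripper": 1}, {"delta_pos": [0, 0, 0], "twist": [0, 0, 0], "gripper": 1}])

```text
clock: 12.8
tool_pos: [0.4975, 0.0015, 0.1342]
eef_rot: [-179.9, -0.1, -7.4]
force: [0.1, 5.8, 6.7]
width: 0.132
grasp_force: 87.7
```

Emit:
step_arm(targets=[{"delta_pos": [0, 0.001, 0], "twist": [0, 0, 0], "gripper": 1}, {"delta_pos": [0, 0, 0.001], "twist": [0, 0, 0], "gripper": 1}, {"delta_pos": [0, 0, 0.001], "twist": [0, 0, 0], "gripper": 1}, {"delta_pos": [0, 0, 0.001], "twist": [0, 0, 0], "gripper": 1}, {"delta_pos": [0, 0, 0], "twist": [0, 0, 0], "gripper": 1}])

```text
clock: 13.22
tool_pos: [0.4968, 0.0019, 0.136]
eef_rot: [180.0, 0.0, -7.5]
force: [0.3, 0.2, -5.8]
width: 0.133
grasp_force: 87.6
```

Emit:
step_arm(targets=[{"delta_pos": [0, 0, 0.003], "twist": [0, 0, 0], "gripper": 1}, {"delta_pos": [0, 0, 0.005], "twist": [0, 0, 0], "gripper": 1}, {"delta_pos": [0, 0, 0.006], "twist": [0, 0, 0], "gripper": 1}, {"delta_pos": [0, 0, 0.006], "twist": [0, 0, 0], "gripper": 1}, {"delta_pos": [0, 0, 0.006], "twist": [0, 0, 0], "gripper": 1}])

```text
clock: 13.63
tool_pos: [0.4972, 0.002, 0.1632]
eef_rot: [-180.0, -0.0, -7.4]
force: [-0.0, 0.8, -6.0]
width: 0.133
grasp_force: 87.7
```

Emit:
step_arm(targets=[{"delta_pos": [0, 0, 0.007], "twist": [0, 0, 0], "gripper": 1}, {"delta_pos": [0, 0, 0.008], "twist": [0, 0, 0], "gripper": 1}, {"delta_pos": [0, 0, 0.01], "twist": [0, 0, 0], "gripper": 1}, {"delta_pos": [0, 0, 0.01], "twist": [0, 0, 0], "gripper": 1}, {"delta_pos": [0, 0, 0.01], "twist": [0, 0, 0], "gripper": 1}, {"delta_pos": [0, 0, 0.01], "twist": [0, 0, 0], "gripper": 1}, {"delta_pos": [0, 0, 0.01], "twist": [0, 0, 0], "gripper": 1}, {"delta_pos": [0, 0, 0.008], "twist": [0, 0, 0], "gripper": 1}, {"delta_pos": [0, 0, 0.006], "twist": [0, 0, 0], "gripper": 1}, {"delta_pos": [0, 0, 0.002], "twist": [0, 0, 0], "gripper": 1}, {"delta_pos": [0, 0, 0], "twist": [0, 0, 0], "gripper": 1}])

```text
clock: 14.55
tool_pos: [0.4972, 0.002, 0.2437]
eef_rot: [-180.0, -0.0, -7.4]
force: [-0.4, 0.5, -5.9]
width: 0.133
grasp_force: 87.8
```

Run:
```python
from h import *
s=sense();print(s["tool_pos"],s["eef_rot"],s["force"])
c=grab("scene");p=c["pixels"];cv2.imwrite("pics/lift.png",cv2.resize(p[90:270,220:400],(600,600),interpolation=cv2.INTER_CUBIC))
```

```text
[0.49716577 0.00204282 0.24370828] [-1.79997606e+02 -2.78208179e-02 -7.44926090e+00] [-0.35513222  0.49176925 -5.85387758]
```

View pics/lift.png

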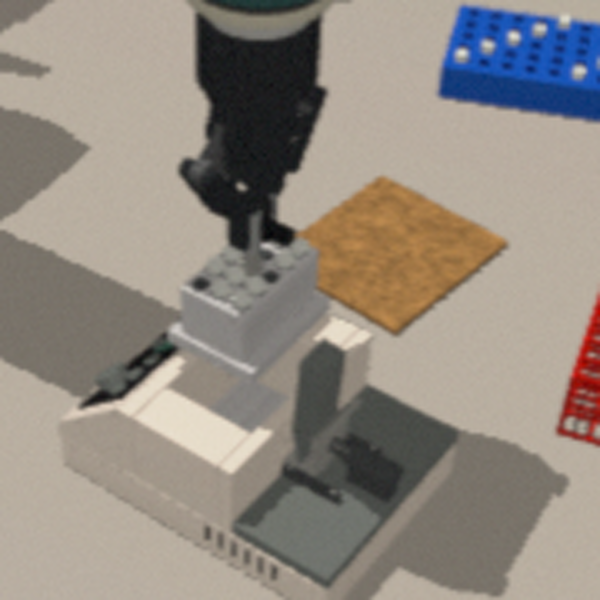

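The block hangs level at picture (250,300), clear above the well, with the wedge still in place at (320,400). Next I carry it to the mat.

Emit:
step_arm(targets=[{"delta_pos": [-0.0008, 0.008, 0], "twist": [0, 0, -0.5], "gripper": 1}, {"delta_pos": [-0.0008, 0.014, 0], "twist": [0, 0, -0.5], "gripper": 1}, {"delta_pos": [-0.0008, 0.018, 0], "twist": [0, 0, -0.5], "gripper": 1}, {"delta_pos": [-0.0008, 0.022, 0], "twist": [0, 0, -0.5], "gripper": 1}, {"delta_pos": [-0.0008, 0.022, 0], "twist": [0, 0, -0.5], "gripper": 1}, {"delta_pos": [-0.0008, 0.022, 0], "twist": [0, 0, -0.5], "gripper": 1}, {"delta_pos": [-0.0008, 0.022, 0], "twist": [0, 0, -0.5], "gripper": 1}, {"delta_pos": [-0.0008, 0.022, 0], "twist": [0, 0, -0.5], "gripper": 1}, {"delta_pos": [-0.0008, 0.022, 0], "twist": [0, 0, -0.5], "gripper": 1}, {"delta_pos": [-0.0008, 0.022, 0], "twist": [0, 0, -0.5], "gripper": 1}, {"delta_pos": [-0.0008, 0.022, 0], "twist": [0, 0, -0.5], "gripper": 1}, {"delta_pos": [-0.0008, 0.022, 0], "twist": [0, 0, -0.5], "gripper": 1}])

```text
clock: 15.6
tool_pos: [0.4868, 0.2416, 0.2426]
eef_rot: [180.0, 0.0, -13.5]
force: [1.4, 0.2, -5.3]
width: 0.132
grasp_force: 87.9
```

Emit:
step_arm(targets=[{"delta_pos": [-0.001, 0.018, 0], "twist": [0, 0, 0], "gripper": 1}, {"delta_pos": [-0.001, 0.014, 0], "twist": [0, 0, 0], "gripper": 1}, {"delta_pos": [-0.001, 0.01, 0], "twist": [0, 0, 0], "gripper": 1}, {"delta_pos": [-0.001, 0.008, 0], "twist": [0, 0, 0], "gripper": 1}, {"delta_pos": [0, 0.005, 0], "twist": [0, 0, 0], "gripper": 1}, {"delta_pos": [0, 0.002, 0], "twist": [0, 0, 0], "gripper": 1}, {"delta_pos": [0, 0, 0], "twist": [0, 0, 0], "gripper": 1}, {"delta_pos": [0, 0, 0], "twist": [0, 0, 0], "gripper": 1}])

```text
clock: 16.27
tool_pos: [0.4836, 0.2966, 0.2433]
eef_rot: [180.0, -0.0, -13.5]
force: [-0.1, -0.6, -5.0]
width: 0.13
grasp_force: 87.9
```

Emit:
step_arm(targets=[{"delta_pos": [0, 0, -0.008], "twist": [0, 0, 0], "gripper": 1}, {"delta_pos": [0, 0, -0.014], "twist": [0, 0, 0], "gripper": 1}, {"delta_pos": [0, 0, -0.016], "twist": [0, 0, 0], "gripper": 1}, {"delta_pos": [0, 0, -0.016], "twist": [0, 0, 0], "gripper": 1}, {"delta_pos": [0, 0, -0.016], "twist": [0, 0, 0], "gripper": 1}, {"delta_pos": [0, 0, -0.016], "twist": [0, 0, 0], "gripper": 1}, {"delta_pos": [0, 0, -0.014], "twist": [0, 0, 0], "gripper": 1}, {"delta_pos": [0, 0, -0.012], "twist": [0, 0, 0], "gripper": 1}, {"delta_pos": [0, 0, -0.01], "twist": [0, 0, 0], "gripper": 1}, {"delta_pos": [0, 0, -0.006], "twist": [0, 0, 0], "gripper": 1}, {"delta_pos": [0, 0, -0.003], "twist": [0, 0, 0], "gripper": 1}, {"delta_pos": [0, 0, 0], "twist": [0, 0, 0], "gripper": 1}])

```text
clock: 17.27
tool_pos: [0.4834, 0.297, 0.1119]
eef_rot: [180.0, 0.0, -13.4]
force: [0.8, 0.2, -5.8]
width: 0.136
grasp_force: 87.9
```

Emit:
step_arm(targets=[{"delta_pos": [0, 0, -0.002], "twist": [0, 0, 0], "gripper": 1}, {"delta_pos": [0, 0, -0.002], "twist": [0, 0, 0], "gripper": 1}, {"delta_pos": [0, 0, -0.001], "twist": [0, 0, 0], "gripper": 1}, {"delta_pos": [0, 0, 0], "twist": [0, 0, 0], "gripper": 1}])

```text
clock: 17.6
tool_pos: [0.4835, 0.2971, 0.1073]
eef_rot: [-180.0, -0.0, -13.4]
force: [-0.1, -0.0, -6.0]
width: 0.13
grasp_force: 87.9
```

Emit:
step_arm(targets=[{"delta_pos": [0, 0, -0.001], "twist": [0, 0, 0], "gripper": 1}, {"delta_pos": [0, 0, -0.0005], "twist": [0, 0, 0], "gripper": 1}, {"delta_pos": [0, 0, 0], "twist": [0, 0, 0], "gripper": 1}])

```text
clock: 17.85
tool_pos: [0.4834, 0.297, 0.1058]
eef_rot: [180.0, 0.0, -13.4]
force: [0.2, 0.5, -6.0]
width: 0.136
grasp_force: 87.9
```

Emit:
step_arm(targets=[{"delta_pos": [0, 0, -0.0005], "twist": [0, 0, 0], "gripper": 1}, {"delta_pos": [0, 0, -0.0005], "twist": [0, 0, 0], "gripper": 1}, {"delta_pos": [0, 0, 0], "twist": [0, 0, 0], "gripper": 1}])

```text
clock: 18.1
tool_pos: [0.4834, 0.297, 0.1047]
eef_rot: [180.0, 0.0, -13.4]
force: [0.4, -0.6, -5.9]
width: 0.133
grasp_force: 87.9
```

Emit:
step_arm(targets=[{"delta_pos": [0, 0, -0.0005], "twist": [0, 0, 0], "gripper": 1}, {"delta_pos": [0, 0, -0.0005], "twist": [0, 0, 0], "gripper": 1}, {"delta_pos": [0, 0, 0], "twist": [0, 0, 0], "gripper": 1}])

```text
clock: 18.35
tool_pos: [0.4836, 0.2973, 0.1042]
eef_rot: [-180.0, -0.0, -13.4]
force: [-0.8, 3.1, -1.6]
width: 0.135
grasp_force: 88.6
```

Emit:
step_arm(targets=[{"delta_pos": [0, 0, -0.0005], "twist": [0, 0, 0], "gripper": 1}, {"delta_pos": [0, 0, 0], "twist": [0, 0, 0], "gripper": 1}])

```text
clock: 18.52
tool_pos: [0.4837, 0.2975, 0.1041]
eef_rot: [-179.9, -0.0, -13.4]
force: [-0.2, 4.9, 4.2]
width: 0.133
grasp_force: 89.1
```

Emit:
step_arm(targets=[{"delta_pos": [0, 0, 0.0003], "twist": [0, 0, 0], "gripper": 0.65}, {"delta_pos": [0, 0, 0], "twist": [0, 0, 0], "gripper": 0.5}, {"delta_pos": [0, 0, 0], "twist": [0, 0, 0], "gripper": 0.2}, {"delta_pos": [0, 0, 0], "twist": [0, 0, 0], "gripper": -0.1}, {"delta_pos": [0, 0, 0], "twist": [0, 0, 0], "gripper": -0.3}, {"delta_pos": [0, 0, 0], "twist": [0, 0, 0], "gripper": -0.3}, {"delta_pos": [0, 0, 0.01], "twist": [0, 0, 0], "gripper": -0.3}, {"delta_pos": [0, 0, 0.02], "twist": [0, 0, 0], "gripper": -0.3}, {"delta_pos": [0, 0, 0.03], "twist": [0, 0, 0], "gripper": -0.3}, {"delta_pos": [0, 0, 0.03], "twist": [0, 0, 0], "gripper": -0.3}, {"delta_pos": [0, 0, 0.03], "twist": [0, 0, 0], "gripper": -0.3}, {"delta_pos": [0, 0, 0.02], "twist": [0, 0, 0], "gripper": -0.3}])

```text
clock: 19.52
tool_pos: [0.4837, 0.2971, 0.2477]
eef_rot: [-179.9, -0.1, -13.5]
force: [-0.1, 0.5, 1.2]
width: 0.649
grasp_force: 0.0
```

```bash
python3 m4.py
python3 - <<'E'
from h import *
c=grab("scene");W=cloud(c);P=W[(abs(W[...,0]-.484)<.05)&(abs(W[...,1]-.297)<.05)]
b=P[(P[:,2]>.092)&(P[:,2]<.13)];t=P[(P[:,2]>.055)&(P[:,2]<.08)]
for q in(b,t):print(len(q),cv2.minAreaRect((q[:,:2]*1000).astype(np.float32)),np.percentile(q[:,2],[5,50,95]))
cv2.imwrite("pics/end.png",c["pixels"])
E
```

```text
[0.48366812 0.2971237  0.24772921] [-1.79881606e+02 -1.32922388e-01 -1.34511669e+01] [-0.12917967  0.45156714  1.16106698]
scene tab 102 x [53.  56.3 70.2 81.6 82.9] y [-22.6 -18.5  -9.6  16.4  22.7] z [ 95.1  96.1 104.6 109.7 111.9]
scene wedge 152 x [49.4 52.9 68.5 71.9 73. ] y [-16.6 -16.3 -13.5   9.9  13.1] z [115.2 115.9 135.3 151.8 152.7]
scene wedgetop 86 x [53.9 54.2 63.3 71.9 72.2] y [-16.5 -15.4  -3.5  11.7  16.3] z [153.3 153.8 157.1 159.2 161.2]
top tab 30 x [53.2 66.4 78.4 84.9 85.5] y [-21.1 -20.5  -0.7  22.7  23. ] z [ 97.   97.4 105.1 108.6 108.8]
top wedge 35 x [52.  52.2 53.2 69.3 70. ] y [-16.7 -16.5  -4.4  10.8  12.5] z [115.9 116.7 134.6 151.5 152.5]
top wedgetop 81 x [52.5 54.  62.6 72.9 74.4] y [-16.8 -15.4  -1.9  11.4  13.1] z [153.3 154.2 159.  163.6 164.7]
114 ((482.3703918457031, 297.0144958496094), (14.277494430541992, 67.96944427490234), 77.8258056640625) [0.0982196  0.10721021 0.11252788]
378 ((481.3134460449219, 297.3728942871094), (92.942626953125, 57.18654251098633), 75.40454864501953) [0.05674738 0.06343367 0.07149341]
```

View pics/end.png

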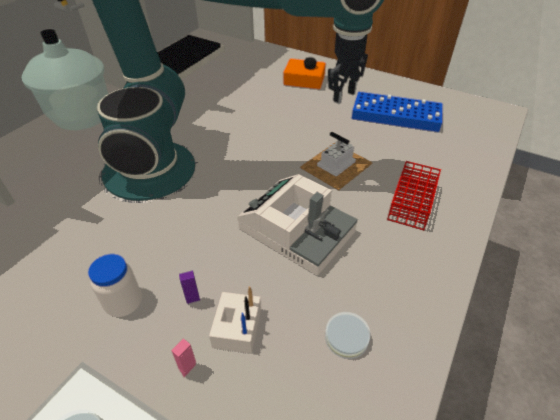

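The block stands upright in the middle of the mat at (338,157), the wedge holds the catch back at (316,210), and everything else is where it was.

```bash
python3 -c "
from bench import sign_off;print(sign_off())"
```

```text
the job is handed in; nothing more can be done
None
```

The job is handed in at about 20 s: the wedge stands on its own holding the catch back, and the tube block is upright within about 3 mm of the mat's middle.

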